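# Make up two gift trays at the cheese stall

## Robot

A 6-joint arm with a two-finger parallel gripper is mounted at the origin on the work surface. World frame = base frame: x ahead of the robot, y to its left, z up, the work surface at z = 0. Lengths are in mm, angles in rad, forces in N, time in s.
With the tool pointing down it reaches from about 425 to 950 mm from the base axis. Payload 3.5 kg.
Tool frame: the origin (TCP) lies between the finger pads; the fingertips stand 14 mm ahead of it and the grasp point (between the pads) lies 5 mm behind it; z points along the fingers, y is the line along which they close (so a half turn about z gives the same grasp; the last joint's range is limited). The gripper opens to 85 mm and grips with 20 to 120 N. Pads are 22 mm wide; open, the fingers measure 114 mm over their backs; the gripper's body (76 mm by 85 mm) begins 54 mm behind the grasp point. The pads swing forward as they close: fully open they stand 13 mm farther back than shut.
Start: joints at [-1.402, 0.286, 1.577, -0, 1.279, -0.15], TCP at [211.587, -640.966, 245.325] pointing down, gripper open.
Joint ranges: [-2.77, 2.77], [-0.9, 2.22], [0.21, 2.48], [-1.53, 4.67], [0.24, 2.81], [-2.84, 2.84]. Speed limits (rad/s): [2.79, 2.79, 3.14, 3.14, 3.14, 3.14].

## Interface

Orientations are given as a unit quaternion [x, y, z, w].
In Python, from station import status, capture, camera_info, hand_in gives the robot as it stands.
- The arm moves only by the tool play_rows, never from a script. Its argument "targets" is a list of rows, each a list of 7 numbers: the shift along the world's x, y, z in a scale on which 1.0 is 100 cm, then the turn, a rotation vector about the world's x, y, z in a scale on which 1.0 is 120 degrees, then the finger opening in cm, from 0 to 8.54. A call has 1 to 12 rows; each row is the pose to reach, as a shift and turn from the pose commanded when the call began; what a row does not reach only later rows make up. A row lasts 1/10 s, in which the tool goes at most 50 mm and 8.59 degrees, less where a joint would pass 70% of its speed; a pose out of reach is approached as far as the arm can. Shift and turn numbers lie between -1 and 1, and a call with a number outside is refused. A call with a gripper value outside its range is refused whole. The fingers move at their own pace and stop on an object; the grip force is fixed at half the most. Time passes only in rows, so rows that repeat a pose let the fingers close. It gives the time, the measured TCP pose, the force, the opening and the grip force at its end, in the units of the state.
- status.state(): the state, without advancing time (a new reading comes with each control period).
- capture(name): name is "scene" or "top" or "wrist"; returns the picture (400x640x3 uint8, red, green, blue); there is no depth.
- camera_info(name): a dict with "intrinsics" (3x3 intrinsics, pixels), "R" (3x3) and "t" (3): a world point X has camera coordinates R X + t; the wrist camera has in their place "mount" (4x4, takes a point from camera to tool coordinates, whose origin is the TCP and whose axes are the flange's). Camera axes: x right, y down, z forward; pixel columns grow to the right and rows downward; lengths in mm; the calibration is good to about 2 mm. A picture is of the moment at which its call begins: read the wrist's pose just before it. camera_info takes no time and is no camera call.
- hand_in(): hands the job in; it is judged then, once.
The state is a dict: "time_s": time; "q": joint angles; "qd": joint speeds; "tau": joint torques, N m; "ee_pos": TCP position; "tcp_rot": TCP orientation; "force": force on the tool from outside, world axes, zero at the start; "moment": the same for the moment, N m; "opening": opening from 0.0 (shut) to 1.0 (fully open); "grip_force": force on a finger pad.
Only numpy, scipy, OpenCV 4.12 (cv2) and the standard library are available. Lean on these libraries where they do the work, as an engineer would, in place of code of your own. Each camera call takes 0.05 s, during which the arm holds its last target. There are 200 camera calls.

## Task

Make up two orders from the stock: the blue tray gets the jam jar, the yellow cheese block and the grey ash cheese; the green tray gets the honey jar and the cheese in the round wooden box. Stand each one upright, the way it stands now, on the tray floor in the middle of a compartment of its own (any compartment of its tray). Leave the pesto jar and the white cheese standing where they are.

Things in the scene. Friction and masses are not known exactly. Their poses are not given: they have to be found in the camera images.
- blue_tray: Blue open gift tray, fixed to the table: 260 mm long (its x), 125 mm wide (its y), 25 mm high; walls, full-height dividers and floor 5 mm thick. 3 equal compartments side by side along x, each 80 mm (x) by 115 mm (y) inside, their centres at x = -85, 0 and +85 mm, y = 0. Origin: centre of the underside, z up. Left or right of the stock.
- green_tray: Green open gift tray, fixed to the table: 175 mm long (its x), 125 mm wide (its y), 25 mm high; walls, full-height divider and floor 5 mm thick. 2 equal compartments side by side along x, each 80 mm (x) by 115 mm (y) inside, their centres at x = -42.5 and +42.5 mm, y = 0. Origin: centre of the underside, z up. Left or right of the stock.
- honey_jar: Honey jar, 52 mm across the body, 61 mm tall: straight glass with a paper band up to 40 mm height, then a shoulder and a 47 mm wide lid (46 to 61 mm height). Amber-orange, orange lid. About 0.14 kg. Origin: centre of the underside, z up along its axis.
- jam_jar: Jam jar, 52 mm across the body, 61 mm tall: straight glass with a paper band up to 40 mm height, then a shoulder and a 47 mm wide lid (46 to 61 mm height). Dark red, red lid. About 0.14 kg. Origin: centre of the underside, z up along its axis.
- pesto_jar: Pesto jar, 52 mm across the body, 61 mm tall: straight glass with a paper band up to 40 mm height, then a shoulder and a 47 mm wide lid (46 to 61 mm height). Olive green, green lid; not part of any order. About 0.14 kg. Origin: centre of the underside, z up along its axis.
- boxed_cheese: Small cheese in a round wooden box: upright cylinder 60 mm across (61 mm at the lid's band), 40 mm tall, pale wood sides, yellow top with a red dot. About 0.11 kg. Origin: centre of the underside, z up along its axis.
- cheese_block: Yellow block cut from a mountain cheese, brown rind on its +y long side: 60 mm (its x) by 45 mm (its y) by 45 mm tall, rigid. About 0.12 kg. Origin: centre of the underside, z up.
- ash_cheese: Dark grey ash-coated goat's cheese, an upright drum 48 mm across and 50 mm tall, rigid. About 0.10 kg. Origin: centre of the underside, z up along its axis.
- white_cheese: White goat's cheese, an upright drum 54 mm across and 40 mm tall, not part of any order. About 0.10 kg. Origin: centre of the underside, z up along its axis.
There are look-alikes about, which are no part of the job. What is shaped like the cheese_block but purple is not meant.

How it is judged (in metres and radians):
At the end, for the whole second after the job is handed in: Each ordered thing stands in its own tray, one to a compartment: underside under 9 mm above the tray's, within 18 mm of the tray's lengthwise centre line, upright within 0.1 rad, at rest; the pesto jar and white cheese upright, within 15 mm of their start (x of jam_jar in the frame of blue_tray between -0.115 and 0.115 m and y of jam_jar in the frame of blue_tray between -0.018 and 0.018 m and z of each of jam_jar, cheese_block, ash_cheese in the frame of blue_tray below 0.009 m and angle between each of jam_jar, cheese_block, ash_cheese, honey_jar, boxed_cheese, pesto_jar, white_cheese's own z axis and vertical below 0.1 rad and linear speed of each of jam_jar, cheese_block, ash_cheese, honey_jar, boxed_cheese below 0.01 m/s and angular speed of each of jam_jar, cheese_block, ash_cheese, honey_jar, boxed_cheese below 0.1 rad/s and x of cheese_block in the frame of blue_tray between -0.115 and 0.115 m and y of cheese_block in the frame of blue_tray between -0.018 and 0.018 m and x of ash_cheese in the frame of blue_tray between -0.115 and 0.115 m and y of ash_cheese in the frame of blue_tray between -0.018 and 0.018 m and x of honey_jar in the frame of green_tray between -0.0725 and 0.0725 m and y of honey_jar in the frame of green_tray between -0.018 and 0.018 m and z of each of honey_jar, boxed_cheese in the frame of green_tray below 0.009 m and x of boxed_cheese in the frame of green_tray between -0.0725 and 0.0725 m and y of boxed_cheese in the frame of green_tray between -0.018 and 0.018 m and distance of each of pesto_jar, white_cheese from where it was at the start of the episode below 0.015 m); the robot touches nothing.
It fails at once if the pesto jar is knocked over or taken away (angle between pesto_jar's own z axis and vertical above 0.5 rad or distance of pesto_jar from where it was at the start of the episode above 0.04 m).
It fails at once if the white cheese is knocked over or taken away (angle between white_cheese's own z axis and vertical above 0.5 rad or distance of white_cheese from where it was at the start of the episode above 0.04 m).
It also fails if it takes over 128 s, if anything falls off the work surface, if the arm or the gripper's body presses on something with over 40 N, if the wrist force passes 120 N, or if a joint passes its speed limit or range.

## Working session

There is one attempt and no reset: what is moved stays moved. The work goes in short steps, Python scripts to look and compute and a tool call to move; the robot and the scene stay as the last step left them, time stands still between calls to the robot, and variables do not carry over. Pictures are saved under pics/ and viewed, at most 14 in all, crops included, and the job is handed in when it is done.

Besides the shell and the picture viewer there is one more tool, called after ">>>" in YAML: its name, and indented under it one key for each argument. play_rows: Moves the arm, as the interface text tells. Its arguments: {"type":"object","properties":{"targets":{"type":"array"}},"required":["targets"]}

```bash
mkdir -p pics; ls; python3 - <<'E'
from station import status,capture,camera_info
import cv2
for n in("top","scene"):
    cv2.imwrite(f"pics/{n}0.png",cv2.cvtColor(capture(n),cv2.COLOR_RGB2BGR))
    print(n,camera_info(n))
print(camera_info("wrist"));s=status.state();print(s)
E
```

```text
pics
top {'intrinsics': array([[496.26582718,   0.        , 315.36820922],
       [  0.        , 496.26582718, 205.50749192],
       [  0.        ,   0.        ,   1.        ]]), 'R': array([[-0.0205424 , -0.99942207, -0.02708397],
       [-0.99609062,  0.02278681, -0.08534769],
       [ 0.08591552,  0.02522485, -0.99598305]]), 't': array([  87.70738738,  541.18351691, 1140.17017387])}
scene {'intrinsics': array([[441.31788122,   0.        , 312.33081541],
       [  0.        , 441.31788122, 204.6522875 ],
       [  0.        ,   0.        ,   1.        ]]), 'R': array([[-0.85973062,  0.51073527,  0.00356997],
       [ 0.36243009,  0.61498073, -0.70031645],
       [-0.35987177, -0.60078963, -0.71382359]]), 't': array([ 436.58446526, -209.510531  , 1487.26570751])}
{'intrinsics': array([[292.87185532,   0.        , 320.27376584],
       [  0.        , 292.87185532, 200.77895567],
       [  0.        ,   0.        ,   1.        ]]), 'mount': array([[ 1.55363607e-03, -9.49361135e-01, -3.14183103e-01,
         7.91899070e+01],
       [ 9.99998774e-01,  1.41404475e-03,  6.72203656e-04,
  
[... 176 characters left out ...]
 1.00000000e+00]])}
{'time_s': 0.1, 'q': array([-1.40201085e+00,  2.87104983e-01,  1.57802889e+00,  1.69781485e-05,
        1.27862883e+00, -1.49996579e-01]), 'qd': array([-0.00141815, -0.00292881, -0.00135893,  0.00218807, -0.00238449,
        0.00102842]), 'tau': array([ 1.61151278e-03, -4.07290614e+01, -2.93699777e+01, -1.42914873e-04,
        3.39240200e-03, -4.00066455e-06]), 'ee_pos': array([ 211.48918319, -640.41347215,  244.06779981]), 'tcp_rot': array([ 9.87323929e-01,  1.58714469e-01, -2.06676278e-06, -1.08505398e-03]), 'force': array([ 0.01688914, -0.19263962,  0.24034082]), 'moment': array([ 0.01980576, -0.00398586,  0.00446444]), 'grip_force': 0.0, 'opening': 0.9975005644575249}
```

View pics/top0.png

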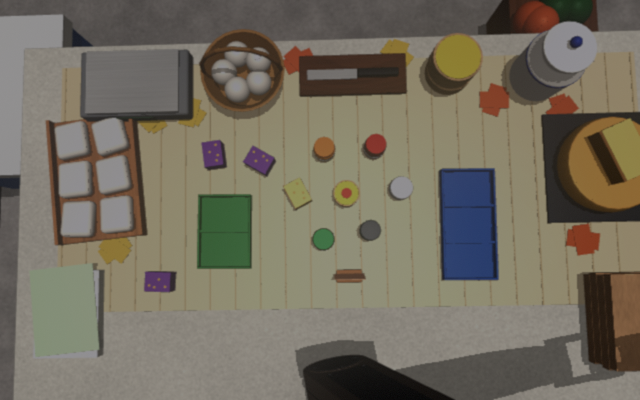

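View pics/scene0.png

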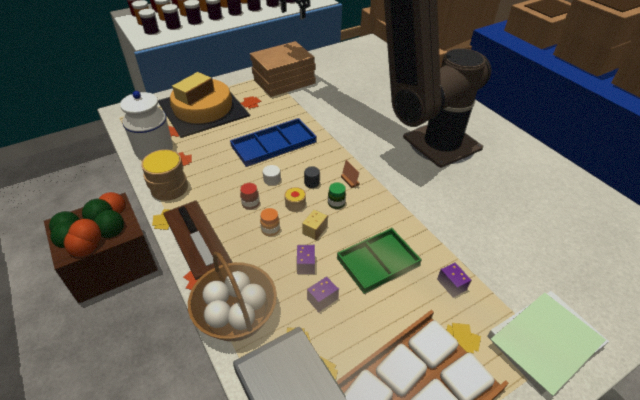

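The top view shows, by pixel, the honey jar (324,148), jam jar (375,145), yellow block (297,193), boxed cheese (346,193), white cheese (401,188), pesto jar (323,239) and ash cheese (370,230). The green tray is about (225,231) and the blue tray about (468,224). Next I'll enlarge this area.

```bash
cat > h.py <<'E'
import numpy as np,cv2
from station import camera_info
def px2w(u,v,z,n="top"):
    c=camera_info(n);K,R,t=map(np.array,(c["intrinsics"],c["R"],c["t"]))
    d=R.T@np.linalg.inv(K)@[u,v,1];o=-R.T@t
    return (o+d*(z-o[2])/d[2]).round(1)
def w2px(X,n="top"):
    c=camera_info(n);p=np.array(c["intrinsics"])@(np.array(c["R"])@X+c["t"]);return (p[:2]/p[2])
E
python3 - <<'E'
from h import *
im=cv2.imread("pics/top0.png")
c=cv2.resize(im[130:285,190:500],None,fx=2.58,fy=2.58,interpolation=cv2.INTER_CUBIC)
c=np.clip(c*1.5,0,255).astype('uint8');cv2.imwrite("pics/crop0.png",c)
hsv=cv2.cvtColor(im,cv2.COLOR_BGR2HSV)
for nm,(x,y) in dict(honey=(324,148),jam=(375,145),pesto=(323,239),box=(346,193),white=(401,188),ash=(370,230),block=(297,193)).items():print(nm,im[y,x],hsv[y,x],px2w(x,y,61 if nm in('honey','jam','pesto') else 40))
for nm,p in dict(green=[(199,196),(251,195),(252,268),(199,268)],blue=[(440,169),(494,169),(497,279),(442,279)]).items():print(nm,[px2w(*q,25) for q in p])
E
```

```text
honey [ 52  94 141] [ 14 161 141] [671.7  52.5  61. ]
jam [ 44  53 132] [  3 170 132] [675.6 -64.3  61. ]
pesto [ 69 113  65] [ 63 108 113] [463.5  59.3  61. ]
box [ 51  62 140] [  4 162 140] [569.1   4.   40. ]
white [144 141 143] [140   5 144] [ 577.7 -123.2   40. ]
ash [77 79 81] [15 13 81] [482.3 -48.9  40. ]
block [ 87 141 143] [ 29 100 143] [571.7 117.6  40. ]
green [array([571.8, 350.6,  25. ]), array([571.2, 227.2,  25. ]), array([400.3, 226.5,  25. ]), array([402.7, 350.7,  25. ])]
blue [array([ 622.1, -218. ,   25. ]), array([ 619. , -343.4,   25. ]), array([ 364.3, -337.2,   25. ]), array([ 366.6, -211.9,   25. ])]
```

View pics/crop0.png

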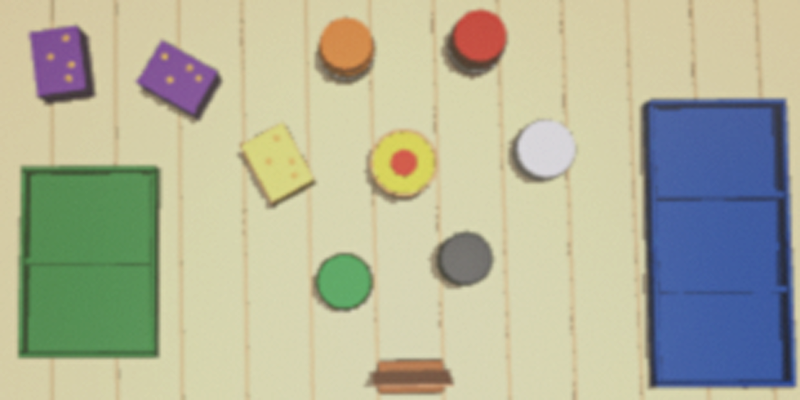

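In the crop I read these pixels:

| Item | Crop pixels |
|---|---|
| honey lid | (346,46) |
| jam lid | (479,38) |
| box dot | (404,163) |
| white | (546,150) |
| ash | (465,259) |
| pesto | (344,282) |
| block top corners | (242,151), (284,124), (313,180), (273,203) |
| green tray rim | (21,167) to (158,356) |
| blue tray rim | (648,101), (785,101), (795,385), (653,386) |

```bash
python3 - <<'E'
from h import *
P=lambda c,z:px2w(c[0]/2.58+190-.3,c[1]/2.58+130-.3,z)
for n,c,z in [("honey",(346,46),61),("jam",(479,38),61),("pesto",(344,282),61),("box",(404,163),40),("white",(546,150),40),("ash",(465,259),50)]:
    print(n,P(c,z))
b=np.array([P(c,45) for c in [(242,151),(284,124),(313,180),(273,203)]]);print("block",b.mean(0),np.linalg.norm(np.roll(b,-1,0)-b,axis=1))
e=(b[1]-b[0]+b[2]-b[3]);print("short dir",np.degrees(np.arctan2(e[1],e[0])));e=(b[2]-b[1]+b[3]-b[0]);print("long",np.degrees(np.arctan2(e[1],e[0])))
for n,q,L in [("green",[(21,167),(158,167),(158,356),(19,356)],[-42.5,42.5]),("blue",[(648,101),(785,101),(795,385),(653,386)],[-85,0,85])]:
    t=np.array([P(c,25) for c in q]);print(n,np.linalg.norm(np.roll(t,-1,0)-t,axis=1))
    e=t[0]+t[1]-t[2]-t[3];e/=np.linalg.norm(e);print(np.degrees(np.arctan2(e[1],e[0])),[(t.mean(0)+l*e).round(1) for l in L])
E
```

```text
honey [672.8  52.9  61. ]
jam [676.9 -65.2  61. ]
pesto [463.5  59.3  61. ]
box [569.3   3.3  40. ]
white [ 578. -124.   40.]
ash [481.7 -47.9  50. ]
block [570.125 116.275  45.   ] [44.84963768 56.88769639 41.17341375 54.60009158]
short dir -59.767541984444264
long -152.12411397487585
green [126.13568092 171.50746339 126.32280079 172.10941287]
-0.5669362414220871 [array([445.7, 291.6,  25. ]), array([530.7, 290.8,  25. ])]
blue [123.33896384 254.93459946 125.40897097 256.57735676]
-1.1762244213325943 [array([ 408. , -277.3,   25. ]), array([ 493., -279.,   25.]), array([ 578. , -280.8,   25. ])]
```

The manual's scale: shifts go in shares of 100 cm and turns go in shares of 120 degrees. Converting my numbers, 44.4 cm is 0.444, 40.7 cm is 0.407, -18.3 degrees is -0.1525.

>>> play_rows:
  targets:
    - [0.03,0.037,0,0,0,-0.025,8.54]
    - [0.06,0.074,0,0,0,-0.05,8.54]
    - [0.09,0.111,0,0,0,-0.075,8.54]
    - [0.12,0.148,0,0,0,-0.1,8.54]
    - [0.15,0.185,0,0,0,-0.125,8.54]
    - [0.18,0.222,0,0,0,-0.1525,8.54]
    - [0.21,0.259,0,0,0,-0.1525,8.54]
    - [0.24,0.296,-0.02,0,0,-0.1525,8.54]
    - [0.27,0.333,-0.04,0,0,-0.1525,8.54]
    - [0.3,0.37,-0.06,0,0,-0.1525,8.54]
    - [0.33,0.407,-0.08,0,0,-0.1525,8.54]
    - [0.36,0.444,-0.1,0,0,-0.1525,8.54]

```text
time_s: 1.3
ee_pos: [567.4, -201.1, 147.4]
tcp_rot: [1.0, -0.0, -0.0, -0.0]
force: [1.0, -1.6, 0.2]
opening: 1.001
grip_force: 0.0
```

Converted, 13.2 cm is 0.132, 10.6 cm is 0.106.

>>> play_rows:
  targets:
    - [0.03,0.037,-0.01,0,0,0,8.54]
    - [0.06,0.074,-0.02,0,0,0,8.54]
    - [0.085,0.106,-0.025,0,0,0,8.54]
    - [0.105,0.132,-0.025,0,0,0,8.54]
    - [0.105,0.132,-0.025,0,0,0,8.54]
    - [0.105,0.132,-0.025,0,0,0,8.54]

```text
time_s: 1.9
ee_pos: [671.5, -70.3, 122.8]
tcp_rot: [1.0, 0.001, -0.001, 0.0]
force: [-0.5, 0.4, 0.3]
opening: 1.003
grip_force: 0.0
```

```bash
python3 - <<'E'
from station import status,capture,camera_info
import cv2
s=status.state();print(s['ee_pos'],s['tcp_rot'],s['q'],s['time_s'])
cv2.imwrite("pics/w1.png",cv2.cvtColor(capture("wrist"),cv2.COLOR_RGB2BGR))
E
```

```text
[671.47831846 -70.28846568 122.75847082] [ 9.99999583e-01  5.38932152e-04 -7.36294760e-04  3.54923351e-05] [-2.54153279e-01  4.02971616e-01  1.66216570e+00 -4.99132547e-04
  1.07786259e+00  1.31580169e+00] 1.9
```

View pics/w1.png

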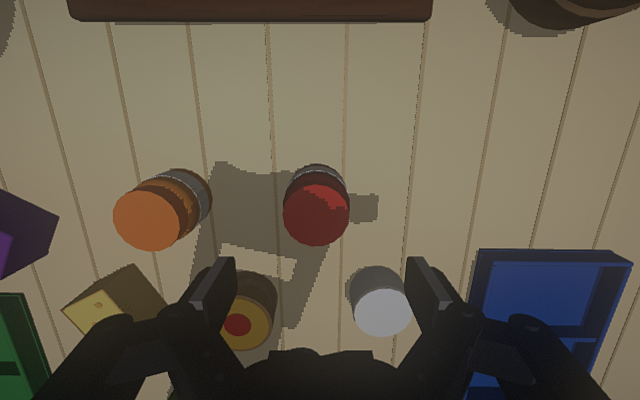

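The wrist view shows the jam lid at (316,215), the honey lid at (147,220), the white cheese top at (383,312) and the box dot at (238,325). I'll check these against the top camera estimates.

```bash
cat >> h.py <<'E'
from scipy.spatial.transform import Rotation as Ro
def wr2w(u,v,z,pos,quat):
    c=camera_info("wrist");M=np.array(c["mount"]);R=Ro.from_quat(quat).as_matrix()
    o=R@M[:3,3]+pos;d=R@M[:3,:3]@np.linalg.inv(c["intrinsics"])@[u,v,1]
    return (o+d*(z-o[2])/d[2]).round(1)
E
python3 - <<'E'
from h import *
p=[671.5,-70.3,122.8];q=[1,.00054,-.00074,0]
for n,u,v,z in [("jam",316,215,61),("honey",147,220,61),("white",383,312,40),("box",238,325,40)]:print(n,wr2w(u,v,z,p,q))
E
```

```text
jam [677.6 -68.4  61. ]
honey [673.5  49.6  61. ]
white [ 579.4 -126.1   40. ]
box [565.2   1.   40. ]
```

>>> play_rows:
  targets:
    - [0,0,0,0,0,0,8.54]

```text
time_s: 2.05
ee_pos: [671.0, -72.0, 123.3]
tcp_rot: [1.0, -0.001, -0.0, 0.0]
force: [-0.5, 0.4, -0.0]
opening: 1.0
grip_force: 0.0
```

Converted, -10.1 cm is -0.101, -8 cm is -0.08.

>>> play_rows:
  targets:
    - [0.006,0.004,-0.02,0,0,0,8.54]
    - [0.006,0.004,-0.05,0,0,0,8.54]
    - [0.006,0.004,-0.08,0,0,0,8.54]
    - [0.006,0.004,-0.101,0,0,0,8.54]
    - [0.006,0.004,-0.101,0,0,0,8.54]
    - [0.006,0.004,-0.101,0,0,0,3]
    - [0.006,0.004,-0.101,0,0,0,3]
    - [0.006,0.004,-0.101,0,0,0,3]
    - [0.006,0.004,-0.101,0,0,0,3]
    - [0.006,0.004,-0.101,0,0,0,3]
    - [0.006,0.004,-0.101,0,0,0,3]
    - [0.006,0.004,-0.101,0,0,0,3]

```text
time_s: 3.25
ee_pos: [679.6, -67.6, 25.5]
tcp_rot: [1.0, -0.0, 0.002, 0.001]
force: [-1.0, -0.7, 6.3]
opening: 0.59
grip_force: 63.0
```

Converted, -21.4 cm is -0.214, -20 cm is -0.2.

>>> play_rows:
  targets:
    - [0,0,0.03,0,0,0,3]
    - [0,0,0.07,0,0,0,3]
    - [-0.005,-0.01,0.1,0,0,0,3]
    - [-0.02,-0.043,0.1,0,0,0,3]
    - [-0.035,-0.075,0.1,0,0,0,3]
    - [-0.05,-0.108,0.1,0,0,0,3]
    - [-0.065,-0.14,0.1,0,0,0,3]
    - [-0.08,-0.172,0.1,0,0,0,3]
    - [-0.093,-0.2,0.1,0,0,0,3]
    - [-0.1,-0.214,0.1,0,0,0,3]
    - [-0.1,-0.214,0.1,0,0,0,3]
    - [-0.1,-0.214,0.1,0,0,0,3]

```text
time_s: 4.45
ee_pos: [577.8, -280.1, 122.2]
tcp_rot: [1.0, -0.0, -0.0, -0.001]
force: [-0.0, 0.4, -1.4]
opening: 0.591
grip_force: 63.0
```

```bash
python3 - <<'E'
from station import status,capture,camera_info
import cv2
s=status.state();print(s['ee_pos'],s['tcp_rot'],s['q'],s['time_s'],s['opening'],s['grip_force'])
cv2.imwrite("pics/w2.png",cv2.cvtColor(capture("wrist"),cv2.COLOR_RGB2BGR))
E
```

```text
[ 577.81070784 -280.1214173   122.24200133] [ 9.99999745e-01 -4.26137789e-04 -9.91442414e-05 -5.63735136e-04] [-6.09499931e-01  3.37615627e-01  1.74991347e+00  9.32685480e-04
  1.05487141e+00  9.61688213e-01] 4.45 0.5906523248471347 63.028331296518445
```

View pics/w2.png

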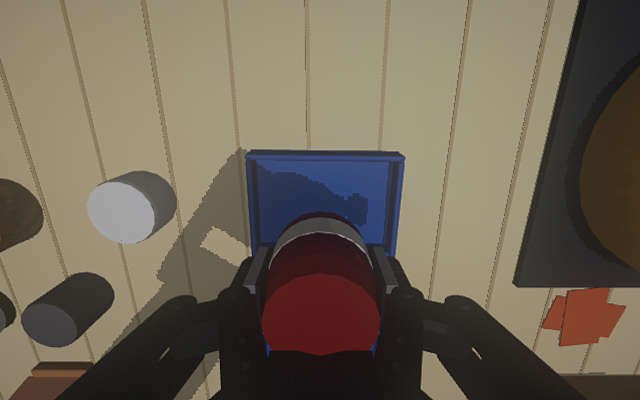

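The jar is held upright over the far blue compartment. The far rim's outer corners are at (247,152) and (404,154).

```bash
python3 - <<'E'
from h import *
p=[577.8,-280.1,122.2];q=[1,0,0,0]
for u,v in [(247,152),(404,154)]:print(wr2w(u,v,25,p,q))
print(wr2w(145,212,40,p,q), wr2w(55,325,50,p,q))
E
```

```text
[ 622.  -224.8   25. ]
[ 620.7 -345.5   25. ]
[ 578.4 -146.9   40. ] [481.  -59.1  50. ]
```

Converted, -9.4 cm is -0.094, -8.5 cm is -0.085.

>>> play_rows:
  targets:
    - [0,-0.002,-0.03,0,0,0,3]
    - [0,-0.002,-0.06,0,0,0,3]
    - [0,-0.002,-0.085,0,0,0,3]
    - [0,-0.002,-0.094,0,0,0,3]
    - [0,-0.002,-0.094,0,0,0,3]
    - [0,-0.002,-0.094,0,0,0,6.8]
    - [0,-0.002,-0.094,0,0,0,6.8]
    - [0,-0.002,-0.094,0,0,0,6.8]
    - [0,-0.002,-0.094,0,0,0,6.8]

```text
time_s: 5.4
ee_pos: [578.0, -282.7, 28.6]
tcp_rot: [1.0, -0.0, 0.0, 0.0]
force: [0.1, 0.5, 0.1]
opening: 0.8
grip_force: 0.0
```

Converted, 23.3 cm is 0.233, 22 cm is 0.22.

>>> play_rows:
  targets:
    - [0,0,0.02,0,0,0,6.8]
    - [0,0,0.05,0,0,0,6.8]
    - [0,0,0.09,0,0,0,6.8]
    - [-0.015,0.036,0.1,0,0,0,8.5]
    - [-0.03,0.073,0.1,0,0,0,8.5]
    - [-0.045,0.11,0.1,0,0,0,8.5]
    - [-0.06,0.146,0.1,0,0,0,8.5]
    - [-0.075,0.183,0.1,0,0,0,8.5]
    - [-0.09,0.22,0.1,0,0,0,8.5]
    - [-0.096,0.233,0.1,0,0,0,8.5]
    - [-0.096,0.233,0.1,0,0,0,8.5]
    - [-0.096,0.233,0.1,0,0,0,8.5]

```text
time_s: 6.6
ee_pos: [482.6, -50.7, 129.0]
tcp_rot: [1.0, -0.0, 0.001, 0.0]
force: [0.5, 0.8, -0.2]
opening: 0.994
grip_force: 0.0
```

```bash
python3 - <<'E'
from station import status,capture,camera_info
import cv2
s=status.state();print(s['ee_pos'],s['tcp_rot'],s['q'],s['time_s'],s['opening'],s['grip_force'])
a=cv2.cvtColor(capture("wrist"),cv2.COLOR_RGB2BGR);b=cv2.cvtColor(capture("top"),cv2.COLOR_RGB2BGR)[130:330,190:510]
cv2.imwrite("pics/w3.png",cv2.vconcat([cv2.resize(a,(480,300)),cv2.resize(b,(480,300))]))
E
```

```text
[482.56220593 -50.67978339 129.04651821] [ 9.99999575e-01 -1.83919803e-04  7.53530535e-04  4.98741793e-04] [-3.13876059e-01 -3.71330947e-03  2.12902166e+00 -5.69649843e-04
  1.01454307e+00  1.25758847e+00] 6.6 0.9935483375470754 0.0
```

View pics/w3.png

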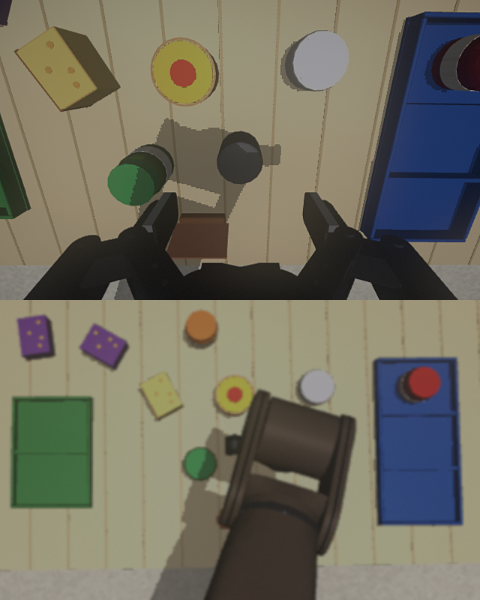

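Jam stands in the far blue compartment, and the ash cheese is centred under the gripper at about (320,211) at full scale.

Converted, -10.5 cm is -0.105, -9 cm is -0.09.

>>> play_rows:
  targets:
    - [0,0.001,-0.03,0,0,0,8.5]
    - [0,0.001,-0.06,0,0,0,8.5]
    - [0,0.001,-0.09,0,0,0,8.5]
    - [0,0.001,-0.105,0,0,0,8.5]
    - [0,0.001,-0.105,0,0,0,8.5]
    - [0,0.001,-0.105,0,0,0,3]
    - [0,0.001,-0.105,0,0,0,3]
    - [0,0.001,-0.105,0,0,0,3]
    - [0,0.001,-0.105,0,0,0,3]
    - [0,0.001,-0.105,0,0,0,3]
    - [0,0.001,-0.105,0,0,0,3]
    - [0,0.001,-0.105,0,0,0,3]

```text
time_s: 7.9
ee_pos: [483.4, -49.5, 25.2]
tcp_rot: [1.0, -0.0, 0.002, 0.001]
force: [0.3, -0.5, 6.1]
opening: 0.545
grip_force: 61.7
```

Converted, -23.3 cm is -0.233, 1.1 cm is 0.011.

>>> play_rows:
  targets:
    - [0,0,0.03,0,0,0,3]
    - [0,0,0.07,0,0,0,3]
    - [0,-0.02,0.09,0,0,0,3]
    - [0.002,-0.06,0.09,0,0,0,3]
    - [0.004,-0.1,0.09,0,0,0,3]
    - [0.006,-0.14,0.09,0,0,0,3]
    - [0.008,-0.18,0.09,0,0,0,3]
    - [0.01,-0.215,0.09,0,0,0,3]
    - [0.011,-0.233,0.09,0,0,0,3]
    - [0.011,-0.233,0.09,0,0,0,3]
    - [0.011,-0.233,0.09,0,0,0,3]

```text
time_s: 9.0
ee_pos: [492.2, -280.8, 112.8]
tcp_rot: [1.0, -0.0, -0.001, -0.001]
force: [0.0, -0.4, -1.4]
opening: 0.546
grip_force: 62.0
```

Converted, -8.3 cm is -0.083, -7.8 cm is -0.078.

>>> play_rows:
  targets:
    - [0,0,-0.03,0,0,0,3]
    - [0,0,-0.06,0,0,0,3]
    - [0,0,-0.078,0,0,0,3]
    - [0,0,-0.083,0,0,0,3]
    - [0,0,-0.083,0,0,0,3]
    - [0,0,-0.083,0,0,0,6.6]
    - [0,0,-0.083,0,0,0,6.6]
    - [0,0,-0.083,0,0,0,6.6]
    - [0,0,-0.083,0,0,0,6.6]

```text
time_s: 9.9
ee_pos: [492.9, -281.8, 30.8]
tcp_rot: [1.0, -0.0, 0.0, 0.0]
force: [0.9, -0.1, 0.2]
opening: 0.774
grip_force: 0.0
```

Converted, 36 cm is 0.36, 32 cm is 0.32, 30 degrees is 0.25.

>>> play_rows:
  targets:
    - [0,0,0.02,0,0,0,6.6]
    - [0,0,0.05,0,0,0,6.6]
    - [0,0,0.09,0,0,0,6.6]
    - [0.008,0.04,0.1,0,0,0,8.5]
    - [0.016,0.08,0.1,0,0,0,8.5]
    - [0.024,0.12,0.1,0,0,0.05,8.5]
    - [0.032,0.16,0.1,0,0,0.1,8.5]
    - [0.04,0.2,0.1,0,0,0.15,8.5]
    - [0.048,0.24,0.1,0,0,0.2,8.5]
    - [0.056,0.28,0.1,0,0,0.25,8.5]
    - [0.064,0.32,0.1,0,0,0.25,8.5]
    - [0.072,0.36,0.1,0,0,0.25,8.5]

```text
time_s: 11.1
ee_pos: [564.9, 79.7, 130.8]
tcp_rot: [0.966, 0.258, 0.0, 0.0]
force: [0.5, 0.0, -0.2]
opening: 0.994
grip_force: 0.0
```

Converted, 3.8 cm is 0.038, 3 cm is 0.03.

>>> play_rows:
  targets:
    - [0.005,0.03,0,0,0,0,8.5]
    - [0.005,0.038,0,0,0,0,8.5]
    - [0.005,0.038,0,0,0,0,8.5]
    - [0.005,0.038,0,0,0,0,8.5]

```text
time_s: 11.5
ee_pos: [569.5, 115.3, 130.4]
tcp_rot: [0.966, 0.258, -0.0, 0.0]
force: [-0.1, -0.0, -0.3]
opening: 0.996
grip_force: 0.0
```

```bash
python3 - <<'E'
from station import status,capture,camera_info
import cv2
s=status.state();print(s['ee_pos'],s['tcp_rot'],s['q'],s['time_s'],s['opening'],s['grip_force'])
a=cv2.cvtColor(capture("wrist"),cv2.COLOR_RGB2BGR)
cv2.imwrite("pics/w4.png",a)
E
```

```text
[569.54181764 115.2867912  130.36856631] [ 9.66043619e-01  2.58378805e-01 -2.93321238e-04  1.80511779e-04] [ 2.53994063e-02  2.03816031e-01  1.89960958e+00 -5.66488387e-04
  1.03865311e+00  1.07379595e+00] 11.5 0.9962466917300686 0.0
```

View pics/w4.png

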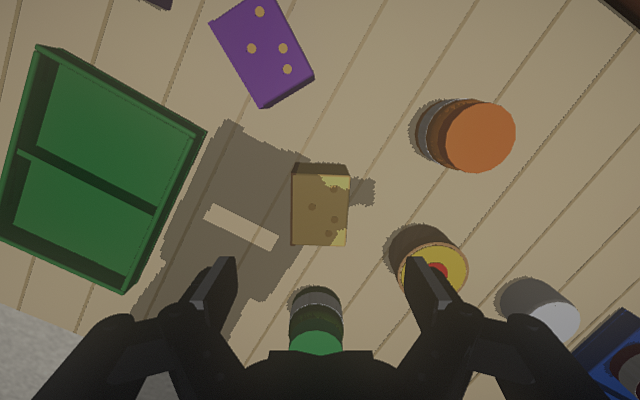

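The block's top face spans (293,175) to (347,245), square to the fingers and centred at about (320,210). Grasping it now.

Converted, -10.7 cm is -0.107, -9 cm is -0.09.

>>> play_rows:
  targets:
    - [0,0,-0.03,0,0,0,8.5]
    - [0,0,-0.06,0,0,0,8.5]
    - [0,0,-0.09,0,0,0,8.5]
    - [0,0,-0.107,0,0,0,8.5]
    - [0,0,-0.107,0,0,0,8.5]
    - [0,0,-0.107,0,0,0,3]
    - [0,0,-0.107,0,0,0,3]
    - [0,0,-0.107,0,0,0,3]
    - [0,0,-0.107,0,0,0,3]
    - [0,0,-0.107,0,0,0,3]
    - [0,0,-0.107,0,0,0,3]
    - [0,0,-0.107,0,0,0,3]

```text
time_s: 12.75
ee_pos: [571.4, 116.0, 25.6]
tcp_rot: [0.966, 0.259, 0.002, 0.001]
force: [0.4, -1.1, 5.4]
opening: 0.515
grip_force: 62.3
```

Converted, -37.5 cm is -0.375, -33.6 cm is -0.336, -31 degrees is -0.2583.

>>> play_rows:
  targets:
    - [0,0,0.03,0,0,0,3]
    - [0,0,0.07,0,0,0,3]
    - [-0.01,-0.024,0.1,0,0,-0.025,3]
    - [-0.026,-0.063,0.1,0,0,-0.0667,3]
    - [-0.042,-0.102,0.1,0,0,-0.1083,3]
    - [-0.058,-0.141,0.1,0,0,-0.15,3]
    - [-0.074,-0.18,0.1,0,0,-0.1917,3]
    - [-0.09,-0.219,0.1,0,0,-0.2333,3]
    - [-0.106,-0.258,0.1,0,0,-0.2583,3]
    - [-0.122,-0.297,0.1,0,0,-0.2583,3]
    - [-0.138,-0.336,0.1,0,0,-0.2583,3]
    - [-0.154,-0.375,0.1,0,0,-0.2583,3]

```text
time_s: 13.95
ee_pos: [414.4, -259.8, 123.1]
tcp_rot: [1.0, -0.009, -0.0, -0.0]
force: [0.6, 0.3, -2.0]
opening: 0.517
grip_force: 61.3
```

Converted, -9.3 cm is -0.093, -8.6 cm is -0.086.

>>> play_rows:
  targets:
    - [-0.007,-0.02,0,0,0,0,3]
    - [-0.007,-0.02,0,0,0,0,3]
    - [-0.007,-0.02,-0.03,0,0,0,3]
    - [-0.007,-0.02,-0.06,0,0,0,3]
    - [-0.007,-0.02,-0.086,0,0,0,3]
    - [-0.007,-0.02,-0.093,0,0,0,3]
    - [-0.007,-0.02,-0.093,0,0,0,3]
    - [-0.007,-0.02,-0.093,0,0,0,3]

```text
time_s: 14.75
ee_pos: [409.1, -278.0, 30.7]
tcp_rot: [1.0, -0.009, -0.0, -0.0]
force: [0.1, -0.1, -0.8]
opening: 0.521
grip_force: 60.8
```

Converted, 23 cm is 0.23, 19.5 cm is 0.195, 1 degrees is 0.0083.

>>> play_rows:
  targets:
    - [0,0,0,0,0,0,6.6]
    - [0,0,0,0,0,0,6.6]
    - [0,0,0,0,0,0,6.6]
    - [0,0,0.03,0,0,0.0083,6.6]
    - [0,0,0.07,0,0,0.0083,6.6]
    - [0.01,0.018,0.1,0,0,0.0083,8.5]
    - [0.03,0.054,0.1,0,0,0.0083,8.5]
    - [0.05,0.09,0.1,0,0,0.0083,8.5]
    - [0.07,0.125,0.1,0,0,0.0083,8.5]
    - [0.09,0.16,0.1,0,0,0.0083,8.5]
    - [0.11,0.195,0.1,0,0,0.0083,8.5]
    - [0.13,0.23,0.1,0,0,0.0083,8.5]

```text
time_s: 15.95
ee_pos: [539.4, -47.4, 130.8]
tcp_rot: [1.0, -0.0, 0.0, 0.0]
force: [0.3, -0.6, 0.6]
opening: 0.995
grip_force: 0.0
```

Converted, 5.1 cm is 0.051, 3.5 cm is 0.035.

>>> play_rows:
  targets:
    - [0.02,0.035,0,0,0,0,8.54]
    - [0.03,0.051,0,0,0,0,8.54]
    - [0.03,0.051,0,0,0,0,8.54]
    - [0.03,0.051,0,0,0,0,8.54]

```text
time_s: 16.35
ee_pos: [568.5, 2.1, 130.4]
tcp_rot: [1.0, 0.0, -0.0, 0.0]
force: [-0.2, 0.7, 0.7]
opening: 1.001
grip_force: 0.0
```

```bash
python3 - <<'E'
from station import status,capture,camera_info
import cv2
s=status.state();print(s['ee_pos'],s['tcp_rot'],s['q'],s['time_s'],s['opening'],s['grip_force'])
a=cv2.cvtColor(capture("wrist"),cv2.COLOR_RGB2BGR);b=cv2.cvtColor(capture("top"),cv2.COLOR_RGB2BGR)[130:330,190:510]
cv2.imwrite("pics/w5.png",cv2.vconcat([cv2.resize(a,(480,300)),cv2.resize(b,(480,300))]))
E
```

```text
[568.53682477   2.13255123 130.37900073] [ 9.99999932e-01  1.77390754e-04 -2.88578413e-04  1.45771664e-04] [-1.74503088e-01  1.77730375e-01  1.93021922e+00 -4.50776807e-04
  1.03416081e+00  1.39616902e+00] 16.35 1.0011588107984872 0.0
```

View pics/w5.png

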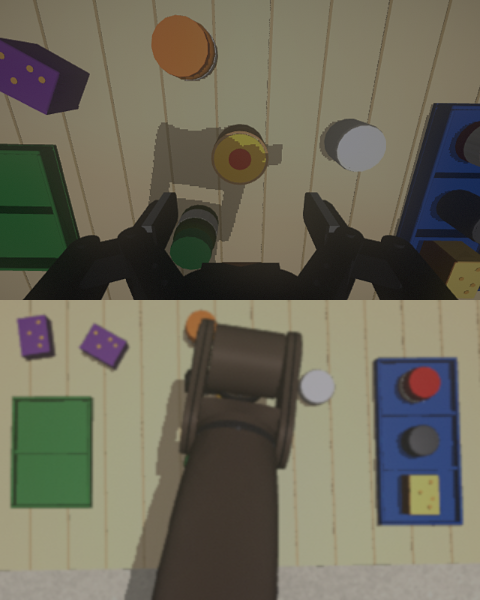

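All three blue items stand centred in their own compartments, and the box dot is centred at (320,211) at full scale.

Converted, -10.7 cm is -0.107, -9 cm is -0.09.

>>> play_rows:
  targets:
    - [0,0.001,-0.03,0,0,0,8.54]
    - [0,0.001,-0.06,0,0,0,8.54]
    - [0,0.001,-0.09,0,0,0,8.54]
    - [0,0.001,-0.107,0,0,0,8.54]
    - [0,0.001,-0.107,0,0,0,8.54]
    - [0,0.001,-0.107,0,0,0,3.5]
    - [0,0.001,-0.107,0,0,0,3.5]
    - [0,0.001,-0.107,0,0,0,3.5]
    - [0,0.001,-0.107,0,0,0,3.5]
    - [0,0.001,-0.107,0,0,0,3.5]
    - [0,0.001,-0.107,0,0,0,3.5]

```text
time_s: 17.55
ee_pos: [570.4, 2.5, 25.7]
tcp_rot: [1.0, -0.0, 0.002, 0.001]
force: [-0.5, -0.8, 6.6]
opening: 0.685
grip_force: 65.1
```

Converted, 28.7 cm is 0.287, 27.8 cm is 0.278.

>>> play_rows:
  targets:
    - [0,0,0.03,0,0,0,3.5]
    - [0,0,0.07,0,0,0,3.5]
    - [-0.008,0.02,0.1,0,0,0,3.5]
    - [-0.024,0.056,0.1,0,0,0,3.5]
    - [-0.04,0.093,0.1,0,0,0,3.5]
    - [-0.056,0.13,0.1,0,0,0,3.5]
    - [-0.072,0.167,0.1,0,0,0,3.5]
    - [-0.088,0.204,0.1,0,0,0,3.5]
    - [-0.104,0.241,0.1,0,0,0,3.5]
    - [-0.12,0.278,0.1,0,0,0,3.5]
    - [-0.124,0.287,0.1,0,0,0,3.5]
    - [-0.124,0.287,0.1,0,0,0,3.5]

```text
time_s: 18.75
ee_pos: [443.7, 291.1, 123.2]
tcp_rot: [1.0, 0.001, -0.0, 0.0]
force: [0.4, 0.4, -0.9]
opening: 0.686
grip_force: 64.7
```

Converted, -9.3 cm is -0.093, -8.6 cm is -0.086.

>>> play_rows:
  targets:
    - [0,0,-0.03,0,0,0,3.5]
    - [0,0,-0.06,0,0,0,3.5]
    - [0,0,-0.086,0,0,0,3.5]
    - [0,0,-0.093,0,0,0,3.5]
    - [0,0,-0.093,0,0,0,3.5]
    - [0,0,-0.093,0,0,0,3.5]
    - [0,0,-0.093,0,0,0,7.3]
    - [0,0,-0.093,0,0,0,7.3]
    - [0,0,-0.093,0,0,0,7.3]
    - [0,0,-0.093,0,0,0,7.3]

```text
time_s: 19.75
ee_pos: [444.8, 290.1, 30.7]
tcp_rot: [1.0, -0.0, 0.0, -0.0]
force: [-0.6, -0.7, -0.6]
opening: 0.853
grip_force: 0.0
```

Converted, -23.9 cm is -0.239, -22.9 cm is -0.229.

>>> play_rows:
  targets:
    - [0,0,0.03,0,0,0,7.3]
    - [0,0,0.07,0,0,0,7.3]
    - [0.01,-0.01,0.1,0,0,0,8.5]
    - [0.036,-0.038,0.1,0,0,0,8.5]
    - [0.062,-0.065,0.1,0,0,0,8.5]
    - [0.088,-0.092,0.1,0,0,0,8.5]
    - [0.114,-0.12,0.1,0,0,0,8.5]
    - [0.14,-0.147,0.1,0,0,0,8.5]
    - [0.166,-0.174,0.1,0,0,0,8.5]
    - [0.192,-0.202,0.1,0,0,0,8.5]
    - [0.218,-0.229,0.1,0,0,0,8.5]
    - [0.228,-0.239,0.1,0,0,0,8.5]

```text
time_s: 20.95
ee_pos: [674.7, 48.4, 130.7]
tcp_rot: [1.0, -0.002, 0.001, 0.0]
force: [-0.3, -1.0, 0.3]
opening: 0.992
grip_force: 0.0
```

>>> play_rows:
  targets:
    - [0,0,0,0,0,0,8.54]
    - [0,0,0,0,0,0,8.54]

```text
time_s: 21.15
ee_pos: [671.9, 51.9, 130.0]
tcp_rot: [1.0, -0.0, -0.001, -0.0]
force: [-0.5, -0.0, 0.2]
opening: 1.002
grip_force: 0.0
```

```bash
python3 - <<'E'
from station import status,capture,camera_info
import cv2
s=status.state();print(s['ee_pos'],s['tcp_rot'],s['q'],s['time_s'],s['opening'],s['grip_force'])
a=cv2.cvtColor(capture("wrist"),cv2.COLOR_RGB2BGR);b=cv2.cvtColor(capture("top"),cv2.COLOR_RGB2BGR)[130:330,190:510]
cv2.imwrite("pics/w6.png",cv2.vconcat([cv2.resize(a,(480,300)),cv2.resize(b,(480,300))]))
E
```

```text
[671.86221296  51.88923731 129.99682248] [ 9.99999569e-01 -1.81205072e-04 -8.51672695e-04 -3.21104403e-04] [-7.34021719e-02  3.92249572e-01  1.66199729e+00  5.82120201e-04
  1.08909162e+00  1.49748642e+00] 21.15 1.0017511864220854 0.0
```

View pics/w6.png

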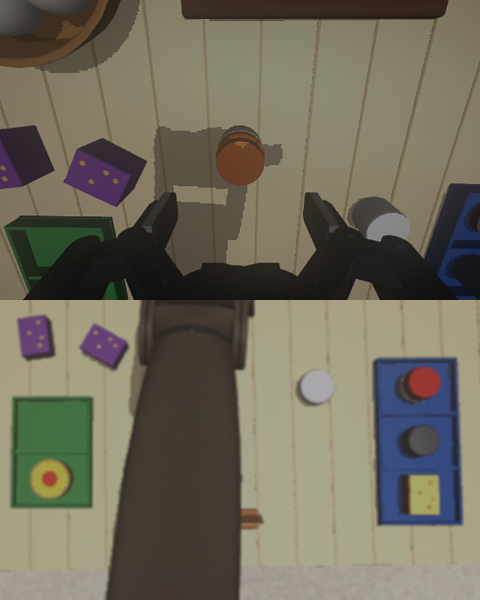

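The boxed cheese is centred in the near green compartment, and the honey lid at (320,211) is centred under the gripper.

Converted, -10.7 cm is -0.107, -9 cm is -0.09.

>>> play_rows:
  targets:
    - [0,0,-0.03,0,0,0,8.54]
    - [0,0,-0.06,0,0,0,8.54]
    - [0,0,-0.09,0,0,0,8.54]
    - [0,0,-0.107,0,0,0,8.54]
    - [0,0,-0.107,0,0,0,8.54]
    - [0,0,-0.107,0,0,0,3]
    - [0,0,-0.107,0,0,0,3]
    - [0,0,-0.107,0,0,0,3]
    - [0,0,-0.107,0,0,0,3]
    - [0,0,-0.107,0,0,0,3]
    - [0,0,-0.107,0,0,0,3]
    - [0,0,-0.107,0,0,0,3]

```text
time_s: 22.45
ee_pos: [674.8, 51.0, 26.5]
tcp_rot: [1.0, -0.0, 0.002, 0.0]
force: [-0.5, 1.4, 6.5]
opening: 0.586
grip_force: 62.8
```

Converted, 23.9 cm is 0.239, 23 cm is 0.23.

>>> play_rows:
  targets:
    - [0,0,0.03,0,0,0,3]
    - [0,0,0.07,0,0,0,3]
    - [-0.006,0.01,0.1,0,0,0,3]
    - [-0.025,0.042,0.1,0,0,0,3]
    - [-0.044,0.074,0.1,0,0,0,3]
    - [-0.063,0.106,0.1,0,0,0,3]
    - [-0.082,0.138,0.1,0,0,0,3]
    - [-0.101,0.17,0.1,0,0,0,3]
    - [-0.12,0.202,0.1,0,0,0,3]
    - [-0.138,0.23,0.1,0,0,0,3]
    - [-0.142,0.239,0.1,0,0,0,3]
    - [-0.142,0.239,0.1,0,0,0,3]

```text
time_s: 23.65
ee_pos: [530.0, 291.0, 123.5]
tcp_rot: [1.0, 0.001, -0.0, 0.0]
force: [0.6, -0.5, -0.9]
opening: 0.582
grip_force: 62.7
```

Converted, -9.3 cm is -0.093, -8.6 cm is -0.086.

>>> play_rows:
  targets:
    - [0,0,-0.03,0,0,0,3]
    - [0,0,-0.06,0,0,0,3]
    - [0,0,-0.086,0,0,0,3]
    - [0,0,-0.093,0,0,0,3]
    - [0,0,-0.093,0,0,0,3]
    - [0,0,-0.093,0,0,0,3]
    - [0,0,-0.093,0,0,0,6.8]
    - [0,0,-0.093,0,0,0,6.8]
    - [0,0,-0.093,0,0,0,6.8]
    - [0,0,-0.06,0,0,0,6.8]
    - [0,0,-0.02,0,0,0,6.8]
    - [0,0,0.03,0,0,0,6.8]

```text
time_s: 24.85
ee_pos: [529.2, 289.6, 152.7]
tcp_rot: [1.0, -0.0, -0.002, 0.001]
force: [0.1, 0.5, 0.2]
opening: 0.797
grip_force: 0.0
```

Converted, 18 cm is 0.18, 15 cm is 0.15.

>>> play_rows:
  targets:
    - [0.03,0,0.05,0,0,0,6.8]
    - [0.07,0,0.09,0,0,0,6.8]
    - [0.11,0,0.12,0,0,0,6.8]
    - [0.15,0,0.14,0,0,0,6.8]
    - [0.18,0.02,0.14,0,0,0,6.8]
    - [0.18,0.06,0.14,0,0,0,6.8]
    - [0.18,0.1,0.14,0,0,0,6.8]
    - [0.18,0.14,0.14,0,0,0,6.8]
    - [0.18,0.14,0.14,0,0,0,6.8]
    - [0.18,0.14,0.14,0,0,0,6.8]

```text
time_s: 25.85
ee_pos: [710.2, 431.1, 292.5]
tcp_rot: [1.0, 0.001, -0.0, 0.001]
force: [-0.6, 0.2, -0.8]
opening: 0.796
grip_force: 0.0
```

```bash
python3 - <<'E'
from station import status,capture
import cv2
s=status.state();print(s['ee_pos'],s['time_s'])
b=cv2.cvtColor(capture("top"),cv2.COLOR_RGB2BGR)[130:285,190:500];a=cv2.cvtColor(capture("scene"),cv2.COLOR_RGB2BGR)[110:310,220:440]
cv2.imwrite("pics/end.png",cv2.vconcat([cv2.resize(b,(590,295)),cv2.resize(cv2.copyMakeBorder(a,0,0,0,190,0),(590,288))]))
E
```

```text
[710.17866377 431.12434548 292.49555875] 25.85
```

View pics/end.png

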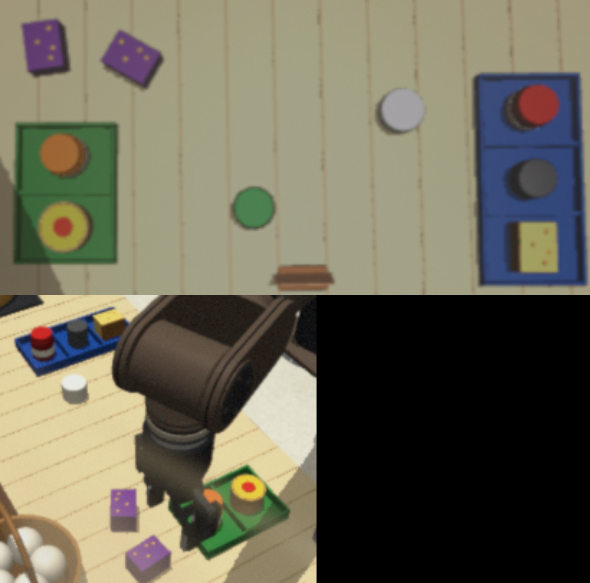

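All five items are upright, each in its own compartment, and the pesto jar (254,208) and white cheese (402,110) haven't visibly moved. I'll check the centring before handing in.

```bash
python3 - <<'E'
from h import *
for n,c,z in [("jam",(539,104),66),("ash",(538,179),55),("block",(539,247),50),("honey",(62,154),66),("box",(63,227),45),("pesto",(254,208),61),("white",(402,110),40)]:
    print(n,px2w(c[0]/1.903+190-.3,c[1]/1.903+130-.3,z))
E
```

```text
jam [ 579.  -280.8   66. ]
ash [ 490.8 -278.6   55. ]
block [ 410.5 -277.4   50. ]
honey [532.5 286.6  66. ]
box [445.7 290.3  45. ]
pesto [463.5  58.9  61. ]
white [ 578.8 -123.1   40. ]
```

All items are within about 5 mm of their compartment centres, and the pesto jar and white cheese haven't moved.

```bash
python3 -c "
from station import hand_in
print(hand_in())"
```

```text
the job is handed in; nothing more can be done
None
```

The job is handed in at about 26 s of the 128 s allowed: all five items stand upright within about 5 mm of their compartment centres by the top camera, and the pesto jar and white cheese are within about 1 mm of their start; the hand-in returned no verdict.

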